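# Tilt the clamped chassis to the 30-degree notch

## Robot

A 7-joint arm with a two-finger parallel gripper is mounted at the origin on a cart in front of the work surface, level with it; the furniture and walls round the work are solid. World frame = base frame: x ahead of the robot, y to its left, z up, the work surface at z = 0. Lengths are in mm, angles in rad, forces in N, time in s.
With the tool pointing down it reaches from about 425 to 825 mm from the base axis. Payload 3.6 kg.
Tool frame: the origin (TCP) lies between the finger pads; the fingertips stand 19 mm ahead of it and the grasp point (between the pads) is the TCP; z points along the fingers, y is the line along which they close (so a half turn about z gives the same grasp; the last joint's range is limited). The gripper opens to 85 mm and grips with 20 to 120 N. Pads are 22 mm wide; open, the fingers measure 114 mm over their backs; the gripper's body (76 mm by 85 mm) begins 54 mm behind the grasp point. The pads swing forward as they close: fully open they stand 13 mm farther back than shut.
Start: joints at [-1.2, 0.615, -0.013, 1.423, 0.008, 1.103, -0.04], TCP at [251.171, 599.481, 250.297] pointing down, gripper open.
Joint ranges: [-3.12, 3.12], [-0.3, 2.06], [-1.34, 1.32], [0.26, 2.42], [-1.36, 4.5], [0.01, 1.98], [-2.84, 2.84]. Speed limits (rad/s): [2.79, 2.79, 3.14, 3.14, 3.14, 3.14, 3.14].

## Interface

Orientations are given as [roll, pitch, yaw] about the fixed x, y, z axes, in that order (R = Rz(yaw) Ry(pitch) Rx(roll)).
In Python, from bench import ctrl, observe, viewer gives the robot as it stands. Calls block until the motion is done:
- ctrl.reach(position, orientation): joint-space move of the TCP to a pose.
- ctrl.move_l(position, frame=None, feed=150, force_limit=None): straight line of the TCP; frame=None keeps the orientation; feed is the mean speed in mm/s. With force_limit (N) it stops when the force on the tool has changed by that much, and returns True; else False.
- ctrl.movej(angles): joint-space move.
- ctrl.release() and ctrl.close(): open the fingers fully, or close them until they stop; the grip force is fixed at half the most.
- ctrl.dwell(seconds).
- ctrl.solve_ik(position, orientation): joint angles nearest the present ones, or None.
- observe(): the state.
- viewer.read_camera(name): name is "scene" or "top" or "wrist"; returns the picture (480x640x3 uint8, red, green, blue); there is no depth.
- viewer.calibration(name): a dict with "fx", "fy", "cx", "cy" (pixels), "xyz" and "orientation" of the camera in the world; the wrist camera has in their place "hand_eye" (4x4, takes a point from camera to tool coordinates, whose origin is the TCP and whose axes are the flange's). Camera axes: x right, y up, looking along -z (the intrinsics and any distortion apply to the point x, -y, -z); pixel columns grow to the right and rows downward; lengths in mm; the calibration is good to about 2 mm. A picture is of the moment at which its call begins: read the wrist's pose just before it. calibration takes no time and is no camera call.
A pose or a line that the arm cannot do raises ctrl.PlanningError and nothing moves.
- ctrl.close_job(): hands the job in; it is judged then, once.
The state is a dict: "time": time; "qpos": joint angles; "qd": joint speeds; "tau": joint torques, N m; "ee_pos": TCP position; "tcp_rot": TCP orientation; "force": force on the tool from outside, world axes, zero at the start; "ft_torque": the same for the moment, N m; "opening": finger opening in mm; "grip_force": force on a finger pad.
Only numpy, scipy, OpenCV 4.12 (cv2) and the standard library are available. Lean on these libraries where they do the work, as an engineer would, in place of code of your own. Each camera call takes 0.05 s, during which the arm holds its last target. There are 200 camera calls.

## Task

Tilt the chassis in the tilting stand towards the robot's side, to the 30-degree notch (the third notch of the notched plate, counting the upright one at 0 degrees as the first; they come every 15 degrees): draw the spring latch out by its T-handle, swing the lever, and let the pin drop fully home in that notch. Then let go, and leave the other things on the bench where they are.

Things in the scene. Friction and masses are not known exactly. Their poses are not given: they have to be found in the camera images.
- stand: Grey tilting stand fixed to the table, bed plate 150 x 236 x 12 mm, origin at the centre of its underside; its front (-x) faces the robot roughly, y to its left, z up. A shaft along y, 115 mm above the table, carries an aluminium cradle with a clamped toy chassis and, at the left, a dark steel lever. They turn together, stiffly, and stay where left; travel -3 to 50 degrees.
- cradle (a point): Middle of the cradle's plate on the shaft, 96 x 134 mm, moves with the lever; the chassis clamped on it reaches 60 mm above it. Its z axis points outward along the lever, y along the shaft. Tilt is the angle between its z axis and vertical: 0 degrees is lever upright, cradle level; positive brings the lever's top to the front (-x of the stand).
- pivot (a point): Point on the shaft's axis in the plane of the lever's latch, 85 mm left of and 115 mm above the stand's origin, axes as the stand's. The fixed notched steel plate stands in this plane: a fan, 10 mm thick, rim radius 85 mm about this point, with four parallel-sided notches 9.7 mm wide and 12 mm deep at nominal tilts of 0, 15, 30 and 45 degrees.
- notch (a point): Nominal middle of the mouth of the 30-degree notch, on the rim, 85 mm from the pivot; axes as the stand's. The notched plate is clamped through slots and may sit up to 7 mm forward or back of nominal, which this point does not show, so the notch has to be found by feel.
- handle (a point): Middle of the latch's black T-handle: round bar 20 mm thick, 70 mm long, along the stand's y, 165 mm from the pivot with the pin home. Site z = outward along the lever. Bar, 8 mm rod and pin slide along z together, up to 17 mm outward, against a spring of 6 N at home to 12 N fully drawn. Below the bar the rod enters a round housing, 25 mm thick, its top 131 mm from the pivot.
- pin_tip (a point): Flat end of the 8 mm latch pin; moves with the handle, 88 mm below it on the same axis, axes as for handle. It is 77 mm from the pivot when fully home in a notch and 81 to 90 mm when it rides on the rim; at 91 mm or more it clears the rim everywhere.
- body_a: Loose toy car body shell, 63 x 113 x 48 mm, origin under its middle; a bystander on the right.
- block_wood: Loose wooden block, 36 x 90 x 32 mm, origin under its middle; a bystander on the left.
- pliers: Loose pliers lying flat, 52 x 164 x 12 mm, origin under their middle; a bystander on the left.

How it is judged (in metres and radians):
At the end, for the whole second after the job is handed in: The lever stands tilted to the front in the 30-degree notch (24 to 36 degrees, as the plate's setting allows), with the latch pin home (tip less than 79.5 mm from the pivot), and the three bystanders lie within 25 mm of where they were (distance between pin_tip and pivot below 0.0795 m and angle between the z axis of pin_tip and the z axis of stand, either way round between 0.41 and 0.64 rad and x of pin_tip in the frame of pivot below 0 m and distance of each of body_a, block_wood, pliers from where it was at the start of the episode below 0.025 m); the robot touches nothing.
It fails at once if a bystander (car body, wood block or pliers) is displaced by more than 25 mm (distance of any of body_a, block_wood, pliers from where it was at the start of the episode above 0.025 m).
It also fails if it takes over 38 s, if anything falls off the work surface, if the arm or the gripper's body presses on something with over 40 N, if the wrist force passes 120 N, or if a joint passes its speed limit or range.

## Working session

There is one attempt and no reset: what is moved stays moved. The work goes in short steps, each a Python script; the robot and the scene stay as the last script left them, time stands still between calls to the robot, and variables do not carry over. Pictures are saved under pics/ and viewed, at most 10 in all, crops included, and the job is handed in when it is done.

```bash
ls; mkdir -p pics; python3 - <<'E'
from bench import ctrl, observe, viewer
import cv2
for n in ["scene","top"]:
    im=viewer.read_camera(n); cv2.imwrite(f"pics/{n}0.png",im[:,:,::-1]); print(n,viewer.calibration(n))
print(viewer.calibration("wrist"))
s=observe(); print(s)
E
```

```text
pics
scene {'fx': 572.1353859408594, 'fy': 572.1353859408594, 'cx': 313.69400541897824, 'cy': 236.44446423149367, 'xyz': array([  -42.433746 , -1253.319102 ,   982.6459904]), 'orientation': array([ 0.94771809, -0.0111848 , -0.47856439])}
top {'fx': 597.0461726680151, 'fy': 597.0461726680151, 'cx': 316.23245239291214, 'cy': 241.55432247777142, 'xyz': array([ 281.71797819, -264.47115789, 1696.62640481]), 'orientation': array([ 0.1499735 ,  0.00730979, -1.60047934])}
{'fx': 424.2208305965762, 'fy': 424.2208305965762, 'cx': 318.8943524913891, 'cy': 244.0916686981666, 'hand_eye': array([[ 1.24066129e-03,  9.66172929e-01,  2.57892094e-01,
         6.51625170e+01],
       [ 9.99999165e-01, -1.29212415e-03,  3.00711672e-05,
        -9.72542064e-02],
       [ 3.62282550e-04,  2.57891841e-01, -9.66173725e-01,
        -1.24133108e+02],
       [ 0.00000000e+00,  0.00000000e+00,  0.00000000e+00,
         1.00000000e+00]])}
{'time': 0.1, 'qpos': array([-1.20052493,  0.61584406, -0.01259793,  1.42474226,  0.00810883,
        1.10343615, -0.04041385]), 'qd': array([ 2.86914528e-04, -9.35394105e-06, -9.51037432e-04, -4.47633253e-03,
       -8.65184182e-04,  5.80344503e-04,  5.37348536e-04]), 'tau': array([ 1.46274426e-03, -4.70385540e+01,  2.60027843e-01, -1.71571934e+01,
        9.96887771e-03,  5.91771488e-03, -1.27935883e-05]), 'ee_pos': array([250.9353497 , 598.90065735, 249.23882741]), 'tcp_rot': array([-3.13921376e+00,  4.96326472e-05,  2.74486177e+00]), 'force': array([-0.01301702,  0.63449627,  0.91568157]), 'ft_torque': array([-0.00310868, -0.01843161,  0.03851211]), 'grip_force': 0.0, 'opening': 85.42758616105601}
```

View pics/scene0.png

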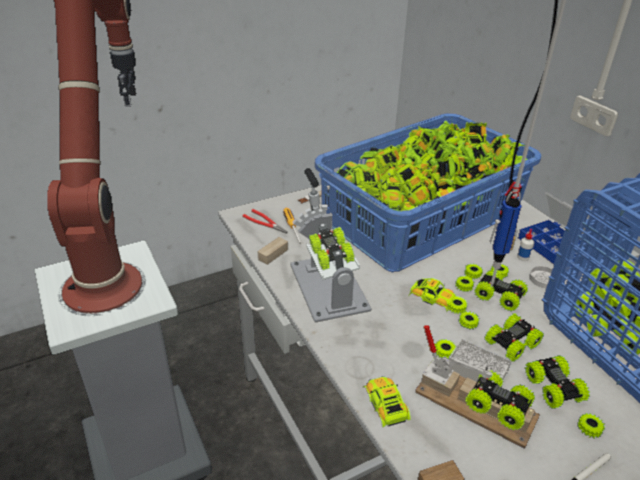

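View pics/top0.png

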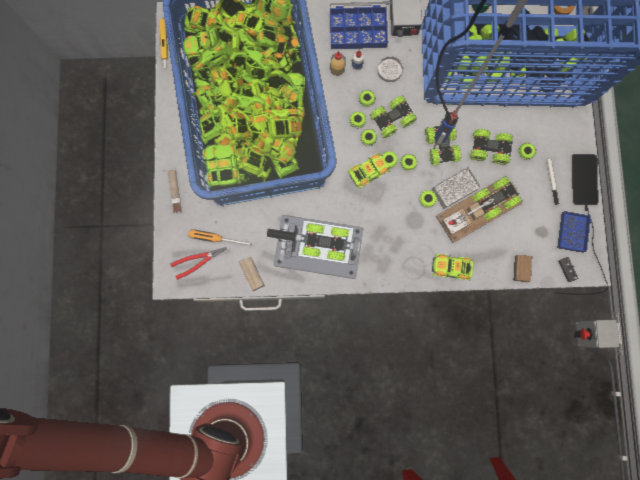

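The scene view shows the stand at about (330,265) with its black T-handle at (311,178). In the top view the stand's bed is at about (320,246) and the handle at (281,235). The wood block is at (251,274) and the pliers at (198,263).

```bash
python3 - <<'E'
import cv2
a=cv2.imread("pics/top0.png")[205:285,255:375]; cv2.imwrite("pics/topc.png",cv2.resize(a,None,fx=6,fy=6,interpolation=cv2.INTER_CUBIC))
a=cv2.imread("pics/scene0.png")[160:325,270:380]; cv2.imwrite("pics/scenec.png",cv2.resize(a,None,fx=3.6,fy=3.6,interpolation=cv2.INTER_CUBIC))
E
```

```text
(no output)
```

View pics/topc.png

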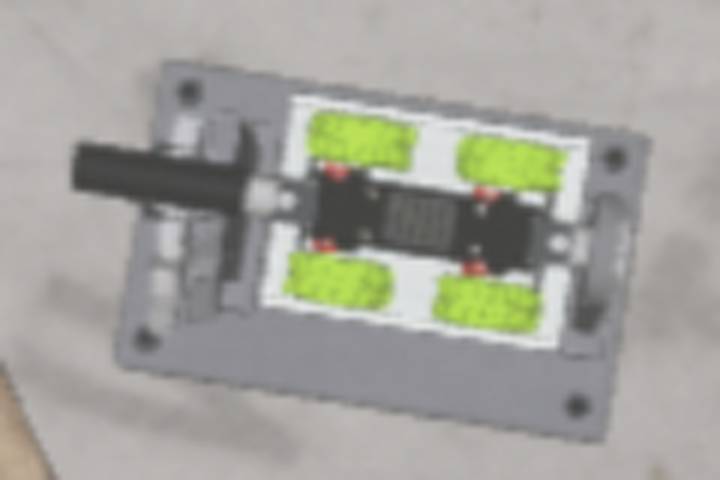

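View pics/scenec.png

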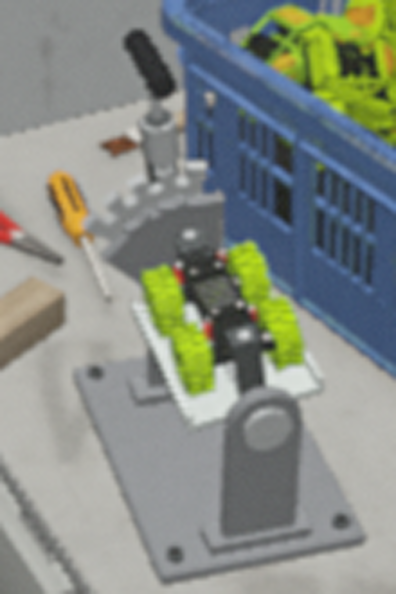

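The crops give the bed corners and the handle ends in both views: top crop (162,60), (650,135), (603,440), (115,365), scene crop (78,370), (165,578), (362,540). The lever looks near upright. I'll fit the stand pose and tilt from these points.

```bash
cat > fit.py <<'E'
import numpy as np
from scipy.optimize import least_squares
from scipy.spatial.transform import Rotation as Ro
from bench import viewer
cals={n:viewer.calibration(n) for n in ("top","scene")}
def proj(n,P):
    c=cals[n]; p=Ro.from_euler('xyz',c["orientation"]).inv().apply(np.atleast_2d(P)-c["xyz"])
    return np.c_[c["cx"]+c["fx"]*p[:,0]/-p[:,2], c["cy"]+c["fy"]*-p[:,1]/-p[:,2]]
def model(q):
    x,y,yaw,t=q[:4]; r=165
    L=[[75,118,12],[75,-118,12],[-75,-118,12],[-75,118,12]]
    H=[[-r*np.sin(t),85+s,115+r*np.cos(t)] for s in(35,-35)]
    return Ro.from_euler('z',yaw).apply(np.array(L+H,float))+[x,y,0]
top=np.array([[162,60],[650,135],[603,440],[115,365],[76,167],[245,187]],float)
top=(top+.5)/6-.5+[255,205]
sc=np.array([[362,540],[165,578],[78,370],[137,39],[163,90]],float)
sc=(sc+.5)/3.6-.5+[270,160]; si=[1,2,3,4,5]
def res(q):
    P=model(q); b=q[4:]
    return np.r_[(proj("top",P)+b[:2]-top).ravel(),(proj("scene",P[si])+b[2:]-sc).ravel(),b/1.5]
if __name__=="__main__":
    r=least_squares(res,[500,0,-.1,0,0,0,0,0]); q=r.x
    print(q.round(3),np.degrees(q[2:4])); print(r.fun.round(1)); print(model(q).round(1)[4:])
E
python3 fit.py
```

```text
[ 5.24196e+02 -2.65763e+02 -1.90000e-01  1.41000e-01 -2.48000e-01
  2.50000e-01  6.59000e-01 -1.13700e+00] [-10.88858118   8.07307266]
[ 0.3 -0.5  0.2 -0.2  0.1  0.6 -0.8 -0.1 -0.1 -0.6  0.4  0.7  1.8 -1.9
 -1.5 -0.8 -1.9 -1.4  0.2  2.4  1.1  2.2 -0.2  0.2  0.4 -0.8]
[[ 524.1 -143.5  278.4]
 [ 510.9 -212.3  278.4]]
```

```bash
cat > geo.py <<'E'
import numpy as np
from scipy.spatial.transform import Rotation as Ro
S=np.array([524.2,-265.8,0]); YAW=-.19
def RS(): return Ro.from_euler('z',YAW)
def handle(t,r=165): return S+RS().apply([-r*np.sin(t),85,115+r*np.cos(t)])
def ori(t,flip):
    R=RS().as_matrix(); u=R@[-np.sin(t),0,np.cos(t)]; y=flip*(R@[np.cos(t),0,np.sin(t)])
    return Ro.from_matrix(np.c_[np.cross(y,-u),y,-u]).as_euler('xyz')
E
python3 - <<'E'
from geo import *
from bench import ctrl
for f in (1,-1):
  for t in (0,8,15,23,30,36):
    a=np.radians(t)
    for b in {a,a*.5,0}:
        for r in (165,185,265):
            j=ctrl.solve_ik(handle(a,165)-(165-r)*(handle(b,1)-handle(b,0)),ori(b,f))
            print(f,t,round(np.degrees(b)),r,None if j is None else np.round(j,2))
E
```

```text
1 0 0 165 [-0.13  0.53  0.67  1.63 -0.36  1.11  0.45]
1 0 0 185 [-0.14  0.51  0.68  1.6  -0.35  1.15  0.44]
1 0 0 265 [-0.16  0.46  0.73  1.46 -0.31  1.34  0.4 ]
1 8 8 165 [-0.28  0.48  0.87  1.81 -0.51  0.94  0.61]
1 8 8 185 [-0.28  0.44  0.86  1.78 -0.46  0.97  0.57]
1 8 8 265 [-0.29  0.34  0.84  1.67 -0.32  1.13  0.44]
1 8 0 165 [-0.16  0.5   0.7   1.7  -0.36  1.08  0.46]
1 8 0 185 [-0.17  0.48  0.71  1.67 -0.34  1.12  0.45]
1 8 0 265 [-0.19  0.42  0.75  1.52 -0.29  1.31  0.4 ]
1 8 4 165 [-0.21  0.48  0.78  1.75 -0.42  1.    0.53]
1 8 4 185 [-0.22  0.46  0.78  1.72 -0.4   1.04  0.5 ]
1 8 4 265 [-0.24  0.38  0.79  1.59 -0.31  1.22  0.42]
1 15 15 165 [-0.37  0.43  0.97  1.96 -0.64  0.77  0.76]
1 15 15 185 [-0.34  0.37  0.91  1.94 -0.53  0.78  0.65]
1 15 15 265 [-0.4   0.22  0.89  1.84 -0.3   0.93  0.43]
1 15 0 165 [-0.19  0.48  0.73  1.76 -0.36  1.05  0.48]
1 15 0 185 [-0.19  0.46  0.74  1.72 -0.34  1.09  0.46]
1 15 0 265 [-0.22  0.39  0.77  1.58 -0.28  1.28  0.4 ]
1 15 7 165 [-0.3   0.46  0.9   1.86 -0.51  0.92  0.63]
1 15 7 185 [-0.3   0.42  0.88  1.83 -0.45  0.95  0.57]
1 15 7 26
[... 3545 characters left out ...]
 -0.41  1.26 -2.55]
-1 30 15 165 [-0.47  0.44  1.14  2.08 -0.77  0.76 -2.21]
-1 30 15 185 [-0.5   0.39  1.14  2.06 -0.67  0.77 -2.3 ]
-1 30 15 265 [-0.62  0.19  1.15  1.96 -0.33  0.87 -2.65]
-1 36 36 165 [ 1.07  0.29 -0.87  2.36  1.83  0.16  1.46]
-1 36 36 185 [ 1.04  0.2  -0.78  2.36  1.45  0.07  1.85]
-1 36 36 265 [-0.88 -0.23  1.08  2.36  0.6   0.31  2.68]
-1 36 18 165 [-0.49  0.41  1.14  2.16 -0.86  0.67 -2.11]
-1 36 18 185 [-0.52  0.35  1.14  2.14 -0.74  0.67 -2.23]
-1 36 18 265 [-0.68  0.11  1.15  2.06 -0.26  0.75 -2.72]
-1 36 0 165 [-0.42  0.56  1.14  1.93 -0.6   1.03 -2.35]
-1 36 0 185 [-0.43  0.53  1.14  1.91 -0.55  1.07 -2.4 ]
-1 36 0 265 [-0.47  0.41  1.14  1.77 -0.4   1.22 -2.55]
```

```bash
python3 - <<'E'
from geo import *
from bench import ctrl,observe,viewer
import cv2,json
a=np.radians(8)
ctrl.move_l(observe()["ee_pos"]+[0,-60,130],feed=250)
print(observe()["time"])
ctrl.reach(handle(a,165+110),ori(a,1))
s=observe(); im=viewer.read_camera("wrist"); cv2.imwrite("pics/w1.png",im[:,:,::-1])
print(s["time"],s["ee_pos"],s["tcp_rot"],s["force"],s["qpos"].round(2))
json.dump([list(s["ee_pos"]),list(s["tcp_rot"])],open("w1.json","w"))
E
```

```text
0.8167
3.4917 [ 503.28857866 -173.87068027  387.09081238] [ 3.00230832e+00 -3.95609283e-04  1.38325998e+00] [-0.51112961  0.585094   -0.11020892] [-0.36  0.35  0.95  1.65 -0.36  1.17  0.48]
```

View pics/w1.png

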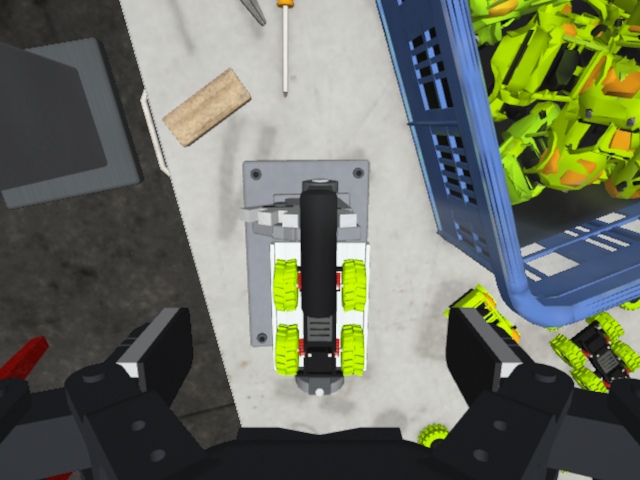

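The wrist view shows the bar at columns 302–336, far end at row ~188, centred in the tool's plane. The bed corners are at (243,161) and (370,160), and the rim's teeth run from (250,215) to (347,220). I'll look closer at the notches.

```bash
python3 - <<'E'
import cv2
a=cv2.imread("pics/w1.png")[150:260,235:380]; cv2.imwrite("pics/w1c.png",cv2.resize(a,None,fx=5,fy=5,interpolation=cv2.INTER_CUBIC))
E
```

```text
(no output)
```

View pics/w1c.png

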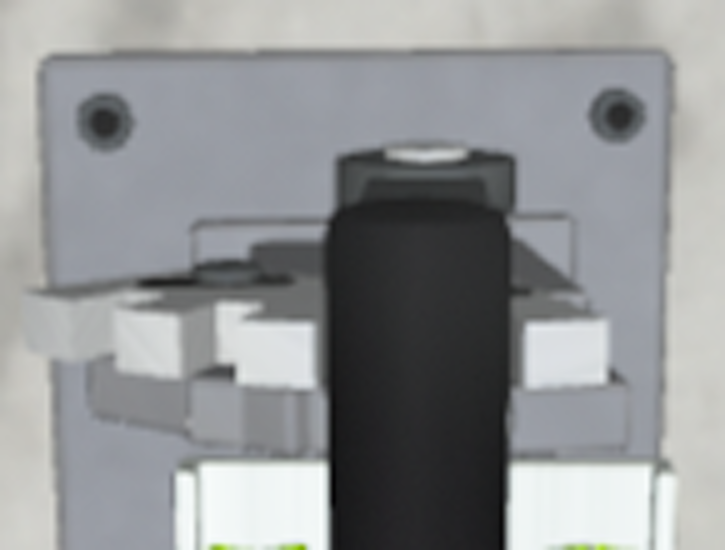

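```bash
cat > fit2.py <<'E'
from fit import *
import json
p,o=json.load(open("w1.json")); RT=Ro.from_euler('xyz',o); W=viewer.calibration("wrist"); HE=W["hand_eye"]
def pw(P):
    t=RT.inv().apply(np.atleast_2d(P)-p); c=(t-HE[:3,3])@HE[:3,:3]
    return np.c_[W["cx"]+W["fx"]*c[:,0]/-c[:,2], W["cy"]+W["fy"]*c[:,1]/c[:,2]]
def w(q,L): return Ro.from_euler('z',q[2]).apply(np.array(L,float))+[q[0],q[1],0]
g=np.radians; h=4.85
def rim(deg,e,d):   # mouth edge e=+1 front side of notch
    a=g(deg); s=np.sqrt(85**2-h*h); return [-s*np.sin(a)-e*h*np.cos(a)+d,85,115+s*np.cos(a)-e*h*np.sin(a)]
c5=lambda P:(np.array(P,float)+.5)/5-.5+[235,150]
bed=c5([[42,55],[668,52]])
edges=c5([[525,0],[320,0],[237,0],[182,0],[115,0]])[:,0]
spec=[(0,-1),(15,1),(30,-1),(30,1),(45,-1)]
bar=c5([[328,0],[508,0],[418,200]])
def resw(q):
    t,r,d,b=q[3],q[4],q[5],q[6:8]
    L=[[75,118,12],[-75,118,12]]
    u=np.array([-np.sin(t),0,np.cos(t)]);v=np.array([np.cos(t),0,np.sin(t)])
    c=np.array([0,85,115])
    B=pw(w(q,[c+u*r-10*v+[0,30,0],c+u*r+10*v+[0,30,0],c+u*(r+8)+[0,35,0]]))+b
    pb=pw(w(q,[[-75,118,12],[75,118,12]]))+b
    E=pw(w(q,[rim(*s,d) for s in spec]))[:,0]+b[0]
    return np.r_[(pb-bed).ravel(),B[:2,0]-bar[:2,0],B[2,1]-bar[2,1],E-edges,b/3]
def allres(q):
    x=np.r_[q[:4],q[8:12]]
    global R
    P=model5(q); b=q[8:12]
    return np.r_[resw(q),(proj("top",P)+b[:2]-top).ravel()/.5,(proj("scene",P[si])+b[2:]-sc).ravel()/2,b]
def model5(q):
    x,y,yaw,t,r=q[:5]
    L=[[75,118,12],[75,-118,12],[-75,-118,12],[-75,118,12]]
    H=[[-r*np.sin(t),85+s,115+r*np.cos(t)] for s in(35,-35)]
    return w(q,L+H)
if __name__=="__main__":
    r=least_squares(allres,[524,-266,-.19,.14,170,0,0,0,0,0,0,0]); q=r.x
    print(q.round(3),np.degrees(q[2:4])); print(r.fun[:16].round(1)); print(r.fun[16:].round(1))
    cov=np.linalg.inv(r.jac.T@r.jac); print(np.sqrt(np.diag(cov))[:6].round(3))
E
python3 fit2.py
```

```text
[ 5.25396e+02 -2.63703e+02 -1.85000e-01  1.41000e-01  1.69454e+02
 -8.73000e-01  3.80000e-02  1.34500e+00  5.40000e-01  6.08000e-01
  4.40000e-01 -4.20000e-02] [-10.61898726   8.10323031]
[-1.8 -0.   1.6 -0.7 -0.3  0.5  0.5  0.2 -0.7  0.2 -0.   0.3  0.   0.4
  0.4 -0.7]
[ 0.3 -0.9  0.7  0.8 -1.2  0.1 -0.8 -0.9  0.4  1.3  0.9 -0.8 -0.7 -0.2
 -1.1 -0.4 -0.2  0.8  0.3  0.6  0.5  0.6  0.4 -0. ]
[1.69  1.104 0.004 0.006 3.337 0.824]
```

Fit: tilt is 8.1°, so the pin is riding the tooth between the 0° and 15° notches, and the plate is offset about −1 mm. That puts the 30° notch at roughly 30.5°. Next I grip the bar, draw the latch and swing short of the notch.

```bash
sed -i 's/^S=.*/S=np.array([525.4,-263.7,0]); YAW=-.185/' geo.py; python3 - <<'E'
from geo import *
from bench import ctrl,observe,viewer
g=np.radians
def rep(l):
    s=observe(); p=RS().inv().apply(s["ee_pos"]-S)-[0,85,115]
    print(l,round(s["time"],2),"tilt",np.degrees(np.arctan2(-p[0],p[2])).round(2),"r",np.hypot(p[0],p[2]).round(1),"y",p[1].round(1),"F",RS().inv().apply(s["force"]).round(1),"open",round(s["opening"],1),round(s["grip_force"],1))
hit=ctrl.move_l(handle(g(8.1),173),ori(g(8.1),1),feed=120,force_limit=15); rep("app %s"%hit)
if not hit:
    ctrl.close(); rep("closed")
    hit=ctrl.move_l(handle(g(8.1),180.5),feed=40,force_limit=35); rep("drawn %s"%hit)
    if observe()["opening"]>15:
        for t,o in ((12.5,11),(17,14.5),(21.5,17.5),(25.3,20)):
            hit=ctrl.move_l(handle(g(t),180.5),ori(g(o),1),feed=80,force_limit=60); rep("swing %s"%hit)
            if hit: break
E
```

```text
app False 4.54 tilt 7.93 r 173.7 y -0.4 F [ 0.2 -0.  -0.5] open 85.4 0.0
closed 5.17 tilt 8.12 r 173.3 y -0.0 F [-1.5  0.3  2.7] open 18.6 58.4
drawn False 5.5 tilt 8.18 r 179.5 y 0.1 F [  4.8  -2.  -11.7] open 17.7 58.8
swing False 5.83 tilt 12.79 r 180.1 y 0.1 F [  2.8  -1.5 -12.8] open 18.2 59.0
swing False 6.15 tilt 16.92 r 180.6 y 0.1 F [  4.3  -1.8 -10.9] open 18.2 59.2
swing False 6.47 tilt 21.35 r 180.6 y 0.2 F [  5.3  -0.9 -10.2] open 18.5 58.9
swing False 6.78 tilt 24.98 r 180.7 y 0.2 F [  5.6  -1.2 -10.4] open 18.1 59.1
```

```bash
python3 - <<'E'
from geo import *
from bench import ctrl,observe,viewer
import cv2
def rep(l):
    s=observe(); p=RS().inv().apply(s["ee_pos"]-S)-[0,85,115]
    print(l,round(s["time"],2),"p",p.round(1),"F",RS().inv().apply(s["force"]).round(1),"open",round(s["opening"],1))
g=np.radians
ctrl.release(); ctrl.dwell(.2); rep("rel")
o=g(20); ax=handle(o,0)-handle(o,1)
ctrl.move_l(observe()["ee_pos"]+14*ax,feed=60,force_limit=15); rep("adv")
tan=RS().apply([-np.cos(g(27)),0,-np.sin(g(27))])
p0=observe()["ee_pos"]
hit=ctrl.move_l(p0+27*tan,feed=100,force_limit=20); rep("near %s"%hit)
hit=ctrl.move_l(p0+60*tan,feed=25,force_limit=25); rep("push %s"%hit)
im=viewer.read_camera("wrist"); cv2.imwrite("pics/w2.png",im[:,:,::-1])
E
```

```text
rel 7.63 p [-77.2   0.  163.2] F [1.  0.6 0.7] open 85.2
adv 8.02 p [-7.250e+01 -1.000e-01  1.498e+02] F [-1.3 -0.4 -0.7] open 85.4
near False 8.44 p [-96.2  -0.2 138. ] F [-0.2 -0.3 -0.3] open 85.2
push False 9.91 p [-117.6   -0.5  126.6] F [18.2  2.  -3.4] open 85.2
```

View pics/w2.png

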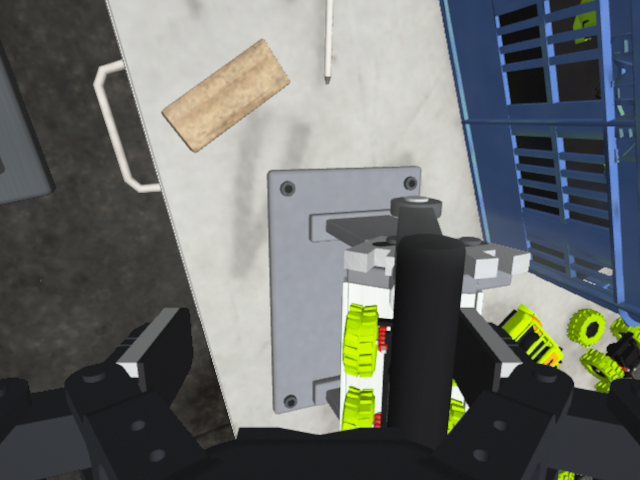

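The rear finger now pushes the bar at (463,330), and 18 N is standing against it. I'll push a little further to see whether the lever is blocked by the notch, then back off and measure.

```bash
python3 - <<'E'
from geo import *
from bench import ctrl,observe,viewer
import cv2,json
def rep(l):
    s=observe(); p=RS().inv().apply(s["ee_pos"]-S)-[0,85,115]
    print(l,round(s["time"],2),"p",p.round(1),"F",RS().inv().apply(s["force"]).round(1),"open",round(s["opening"],1))
g=np.radians
tan=RS().apply([-np.cos(g(27)),0,-np.sin(g(27))])
rep("now"); ctrl.dwell(.2); rep("settled"); p0=observe()["ee_pos"]
hit=ctrl.move_l(p0+6*tan,feed=25,force_limit=20); rep("push %s"%hit); ctrl.dwell(.2); rep("s")
ctrl.move_l(p0-12*tan,feed=60); rep("back")
s=observe(); im=viewer.read_camera("wrist"); cv2.imwrite("pics/w3.png",im[:,:,::-1])
json.dump([list(s["ee_pos"]),list(s["tcp_rot"])],open("w3.json","w"))
E
```

```text
now 9.96 p [-117.6   -0.5  126.6] F [19.   2.6 -1.8] open 85.2
settled 10.16 p [-117.6   -0.5  126.6] F [18.8  2.3 -2.4] open 85.6
push False 10.44 p [-117.4   -0.5  126.7] F [11.9  2.  -0.6] open 85.2
s 10.64 p [-117.5   -0.5  126.7] F [12.6  2.5 -1. ] open 85.4
back 11.09 p [-107.8   -0.6  131.5] F [-0.4  0.3 -0.6] open 85.5
```

View pics/w3.png

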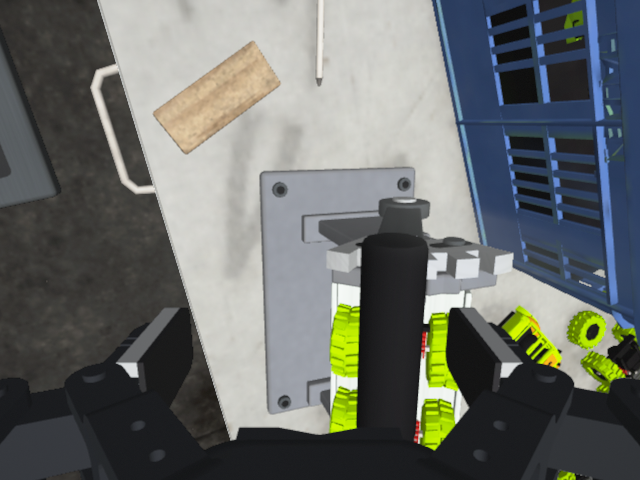

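```bash
python3 - <<'E'
import cv2
a=cv2.imread("pics/w3.png")[160:300,320:520]; cv2.imwrite("pics/w3c.png",cv2.resize(a,None,fx=4,fy=4,interpolation=cv2.INTER_CUBIC))
E
```

```text
(no output)
```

View pics/w3c.png

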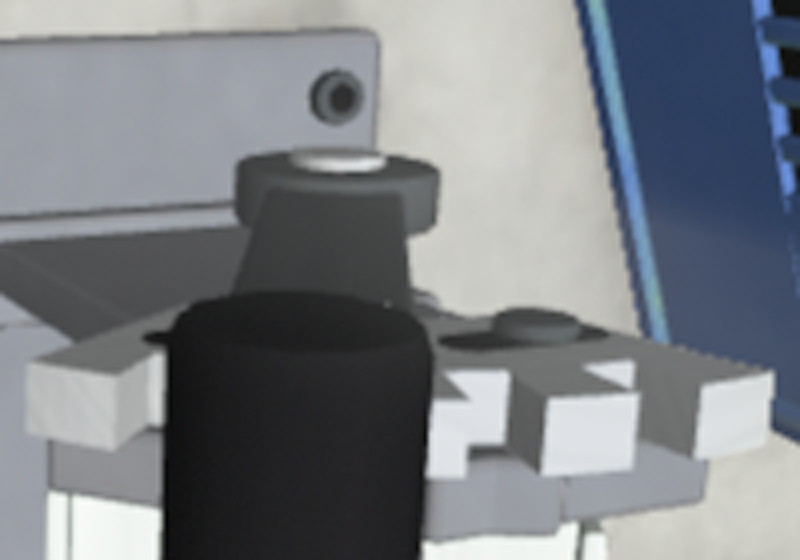

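```bash
python3 - <<'E'
import fit2; from fit2 import *
fit2.p,o=json.load(open("w3.json")); fit2.RT=Ro.from_euler('xyz',o)
Q=[525.4,-263.7,-.185]
c4=lambda P:(np.array(P,float)+.5)/4-.5+[320,160]
bed=np.r_[[[262,172]],c4([[378,32]])]; cen=c4([303,322]); ed=c4([[167,360],[432,360]])[:,0]
rims=c4([[468,0],[545,0],[640,0],[697,0]])[:,0]; sp=[(15,1),(15,-1),(0,1),(0,-1)]
def f(z):
    t,r,d,b=z[0],z[1],z[2],z[3:5]
    u=np.array([-np.sin(t),0,np.cos(t)]);c=np.array([0,85,115])+u*r
    E=pw(w(Q,[c+[0,35,0]]))[0]+b
    # silhouette of the bar near its end: sample circle
    a=np.linspace(0,2*np.pi,90); C=pw(w(Q,[c+[10*np.cos(k),32,10*np.sin(k)] for k in a]))[:,0]+b[0]
    T=pw(w(Q,[rim(*s,d) for s in sp]))[:,0]+b[0]
    return np.r_[E-cen,C.min()-ed[0],C.max()-ed[1],(pw(w(Q,[[-75,118,12],[75,118,12]]))+b-bed).ravel(),(T-rims)/1.5,b/3]
r=least_squares(f,[.53,168,0,0,0]); print(r.x.round(3),np.degrees(r.x[0])); print(r.fun.round(1))
for R_ in (165,173):
    k=least_squares(lambda z:f(np.r_[z[0],R_,z[1:]]),[.53,0,0,0]); print(R_,k.cost,np.degrees(k.x[0]),k.fun[:4].round(1))
E
```

```text
[ 5.53000e-01  1.68632e+02 -7.55000e-01  6.00000e-03  2.52000e+00] 31.67876148656539
[-0.6 -1.2 -1.5  2.  -2.1  0.6  2.2  0.3  0.2  0.1 -0.6  0.3  0.   0.8]
165 13.297902920611591 31.710171484875797 [-0.5 -3.1 -0.5  1.1]
173 15.680845239251797 31.643599426248453 [-0.7  1.3 -2.8  3.2]
```

```bash
python3 - <<'E'
from geo import *
from bench import ctrl,observe,viewer
def rep(l):
    s=observe(); p=RS().inv().apply(s["ee_pos"]-S)-[0,85,115]
    print(l,round(s["time"],2),"p",p.round(1),"F",RS().inv().apply(s["force"]).round(1),"open",round(s["opening"],1)); return p
g=np.radians
o=g(20); out=handle(o,1)-handle(o,0)
ctrl.move_l(observe()["ee_pos"]+70*out,feed=150); ctrl.close(); rep("up")
c=handle(g(31.3),165)
ctrl.move_l(c+55*out,ori(o,1),feed=150); rep("over")
hit=ctrl.move_l(c+24*out,feed=30,force_limit=10); p=rep("touch %s"%hit)
d=p-29*np.array([-np.sin(o),0,np.cos(o)]); print("bar centre r",np.hypot(d[0],d[2]),"tilt",np.degrees(np.arctan2(-d[0],d[2])))
E
```

```text
up 12.53 p [-131.9   -0.5  197.3] F [-1.3  0.3  0.3] open -0.2
over 12.86 p [-104.6   -0.2  192.4] F [-1.3  0.1  0.1] open 0.0
touch True 13.7 p [-9.560e+01  1.000e-01  1.674e+02] F [-2.7  1.4  6.5] open -0.2
bar centre r 164.28453142371472 tilt 31.434778020749146
```

```bash
python3 - <<'E'
from geo import *
from bench import ctrl,observe
o=np.radians(20); out=handle(o,1)-handle(o,0)
ctrl.move_l(observe()["ee_pos"]+80*out,feed=150); ctrl.dwell(.3)
s=observe(); print(s["time"],s["ee_pos"],s["force"])
print(ctrl.close_job())
E
```

```text
14.6833 [ 420.02704731 -157.50856147  356.99832447] [-0.43613915 -0.69502406  0.20553877]
the job is handed in; nothing more can be done
None
```

The lever is latched in the 30-degree notch (measured tilt about 31°). Touching the bar put its centre 164 mm from the pivot (165 mm with the pin home). The arm was clear of everything and no bystander was touched on the way; I handed the job in at 14.7 s, and the call returned no verdict.

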